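# Set the rail sawing fixture for the longer cut

### The job

Get the rail sawing fixture ready for the longer cut: flip down the length stop that is farther from the saw slot (leave the nearer stop standing up), then gently push the rail along its channel until its end butts against that stop, and last flip the hold-down leaf over until it lies flat on the rail. Do it all by pushing with the fingertips or the outside of the fingers: do not grip or lift the rail, keep it flat in its channel, and leave the other things on the bench where they are.

Things in the scene. Friction and masses are not known exactly. Their poses are not given: they have to be found in the camera images.
- fixture: Fixed aluminium bed, 16 mm high, for sawing DIN rail to length. Origin on the bench under the channel's centre line; x away from the robot across the channel, y left along it, z up; bed x -38 to +58, y -75 to +97 mm; yaw varies. Channel along y at x = 0, open at both ends, floor 16 mm up, 39 mm wide between a 6 mm high fence (back) and a 5 mm guide (front).
- saw_slot (a point): Middle of the 3 mm wide saw slot that crosses the bed at fixture y = -35 mm; on the channel floor. The leaf has the same slot.
- hinge_axis (a point): Point on the hinge line shared by the two stops and the leaf: parallel to fixture y, at fixture x = 40, z = 28.7 mm (this point has y = 0); axes as the fixture's. The hinges are stiff: a flap stays at any angle and must be pushed all the way, with about 1 to 3 N near its tip. To close one, push from behind (+x side) over the top towards the robot, then down.
- far_stop_face (a point): Fixed point of the fixture, at (0, 75, 20) mm: where the middle of the rail's left end face comes to lie when it butts against the lowered farther stop. Axes as the fixture's.
- stop_far (a joint): Angle of the length stop farther from the saw slot (110 mm left of it): steel arm at fixture y 75 to 87 mm, 8 mm thick, reaching 66 mm from the hinge line, with a toe below that fills the channel when down (arm's top face then 32.7 mm above the bench). 0 = down, level; 1.57 = upright; starts at 1.7 to 2.0, leaning back away from the robot; limit 2.1.
- stop_far_tip (a point): Free end of the farther stop, in the middle of its width, on its outer face (the face that is on top when it is down and looks to the back when it is up).
- stop_near (a joint): Angle of the length stop nearer to the saw slot (50 mm left of it), same shape, fixture y 15 to 27 mm. It stands up at 1.7 to 2.0 and is to stay up.
- stop_near_tip (a point): Free end of the nearer stop, as for the farther one.
- leaf (a joint): Angle of the hold-down leaf: aluminium plate at fixture y -64 to -6 mm, 8 mm thick, slotted in its middle, reaching 73 mm from the hinge line; two 18 mm wide thumb tabs, centres 11.5 mm either side of the slot, reach 82 mm. 0 = shut, level on the rail (top face 32.7 mm above the bench); starts open at 1.75 to 2.0, leaning back away from the robot; limit 2.1.
- leaf_tip (a point): Middle of the leaf's free end, between the thumb tabs, on its outer face (on top when shut, at the back when open).
- rail: Loose top-hat DIN rail offcut, 36 x 160 (along its y) x 8 mm, about 0.09 kg, flat in the channel; origin at the centre of its underside. Its left end starts 25 to 48 mm short of the farther stop, already past the nearer stop and the leaf; its right end sticks out past the bed, 16 to 24 mm above the bench, and still does by 10 mm when home.
- rail_end (a point): Middle of the rail's left end face (+y end), 4 mm above its underside.
- rail_tail (a point): Middle of the rail's right end face (-y end), 4 mm above its underside.
- bottle: Bystander: white screw-cap bottle, 40 mm wide, 80 mm high, stands in front of the fixture.
- cutters: Bystander: side cutters, 45 x 146 x 13 mm, lie in front of the fixture.
- relay: Bystander: plug-in relay, 22 x 28 x 36 mm, stands left of the fixture.
- terminal: Bystander: rail terminal, 40 x 48 x 10 mm, lies left of the fixture.
- drill_block: Bystander: steel drilling jig block, 32 x 50 x 16 mm, lies behind the fixture's right end.
- blue_tape: Bystander: roll of insulating tape, 60 mm wide, 19 mm high, lies in front of the rail's right end.

How it is judged:
On the way, in this order (a step that is already met when the one before it is completed fails the run):
1. the farther stop is flipped down (value of joint stop_far below 0.08 rad), for 0.2 s.
2. the rail's end butts against the farther stop (y of rail_end in the frame of far_stop_face above -0.003 m and value of joint stop_far below 0.08 rad), for 0.2 s.
3. the leaf is flipped over and lies flat on the rail (value of joint leaf below 0.06 rad), for 0.2 s.
At the end, for the whole second after the job is handed in: The farther stop is down (within 0.08 rad), the nearer one still up (over 1.5 rad), the rail lies flat in the channel, at rest, with its end within 3 mm of the farther stop, and the leaf is shut flat on it (within 0.06 rad) (all of step 2 and value of joint stop_near above 1.5 rad and value of joint leaf below 0.06 rad and y of rail_end in the frame of far_stop_face below 0.002 m and x of rail_end in the frame of far_stop_face between -0.004 and 0.004 m and z of rail in the frame of fixture below 0.019 m and angle between rail's own z axis and vertical below 0.05 rad and linear speed of rail below 0.01 m/s); the robot touches nothing.
It fails at once if the rail is lifted (over 10 mm) or tipped out of its channel (z of rail in the frame of fixture above 0.026 m or angle between rail's own z axis and vertical above 0.2 rad).
It fails at once if the rail is squeezed or pushed hard by the fingers (over 40 N) (contact force between the fingers and rail above 40 N).
It fails at once if the nearer stop is flipped down (value of joint stop_near below 1.4 rad).
It fails at once if a bystander is moved more than 20 mm or knocked over (distance of any of bottle, cutters, relay, terminal, drill_block, blue_tape from where it was at the start of the episode above 0.02 m or angle between any of bottle, relay's own z axis and vertical above 0.5 rad).
It also fails if it takes over 48 s, if anything falls off the work surface, if the arm or the gripper's body presses on something with over 40 N, if the wrist force passes 120 N, or if a joint passes its speed limit or range.

### The arm

A 6-joint arm with a two-finger parallel gripper is mounted at the origin on a cart in front of the work surface, level with it; the furniture and walls round the work are solid. World frame = base frame: x ahead of the robot, y to its left, z up, the work surface at z = 0. Lengths are in m, angles in rad, forces in N, time in s.
With the tool pointing down it reaches from about 0.4 to 0.825 m from the base axis. Payload 7 kg.
Tool frame: the origin (TCP) lies at the very end of the fingers, on their centre line; the grasp point (between the pads) lies 19 mm behind it; z points along the fingers, y is the line along which they close (so a half turn about z gives the same grasp; the last joint's range is limited). The gripper opens to 88 mm and grips with 3 to 60 N. Pads are 19 mm wide; open, the fingers measure 130 mm over their backs; the gripper's body (78 mm by 193 mm) begins 47 mm behind the grasp point.
Start: joints at [1.41, 0.359, 0.012, 0, -1.224, -0.288], TCP at [0.293, 0.608, 0.227] pointing down, gripper open.
Joint ranges: [-3.07, 3.07], [-1.43, 2.12], [-1.02, 1.25], [-3.03, 1.67], [-3.05, -0], [-3.03, 3.03]. Speed limits (rad/s): [2.39, 2.39, 3.01, 3.14, 3.14, 3.14].

### API

Orientations are given as [roll, pitch, yaw] about the fixed x, y, z axes, in that order (R = Rz(yaw) Ry(pitch) Rx(roll)).
In Python, from station import arm, grab_frame gives the robot as it stands.
- The arm moves only by the tool jog_arm, never from a script. Its argument "deltas" is a list that holds one entry, the list of rows, each a list of 4 numbers: the shift along the tool's x, y, z in units of 60 mm (1.0 is 60 mm), then the turn about the tool's z in units of 5 degrees (1.0 is 5 degrees). A call has 1 to 8 rows; each row is the pose to reach, as a shift and turn from the pose commanded when the call began, along the tool's axes at that moment; what a row does not reach only later rows make up. A row lasts 1/8 s, in which the tool goes at most 62.5 mm and 10.7 degrees, less where a joint would pass 70% of its speed; a pose out of reach is approached as far as the arm can. A call with a gripper value outside its range is refused whole. "grip" is the finger opening in mm, from 0 to 87.6, set as the call begins (left out, the last holds). The fingers move at their own pace and stop on an object; "squeeze" is the grip in N (left out, the last holds). Time passes only in rows, so rows that repeat a pose let the fingers close. It gives the time, the measured TCP pose, the force, the opening and the grip force at its end, in the units of the state.
- arm.get_state(): the state, without advancing time (a new reading comes with each control period).
- grab_frame(name): name is "scene" or "top"; returns a dict with "img" (400x640x3 uint8, red, green, blue), "vfov" (degrees; the focal length in pixels is half the picture's height over the tangent of half this angle, whatever the lens; pixels are square), "cx", "cy" (the principal point, pixels), "xyz" and "rotation" of the camera in the world. Camera axes: x right, y down, z forward; pixel columns grow to the right and rows downward; lengths in m; the calibration is good to about 2 mm. A picture is of the moment at which its call begins. There is no depth.
- arm.job_done(): hands the job in; it is judged then, once.
The state is a dict: "t": time; "q": joint angles; "qd": joint speeds; "joint_efforts": joint torques, N m; "eef_pos": TCP position; "ee_rot": TCP orientation; "force": force on the tool from outside, world axes, zero at the start; "moment": the same for the moment, N m; "width": finger opening in m; "gripper_force": force on a finger pad.
Only numpy, scipy, OpenCV 4.12 (cv2) and the standard library are available. Lean on these libraries where they do the work, as an engineer would, in place of code of your own. Each camera call takes 0.05 s, during which the arm holds its last target. There are 200 camera calls.

## Working session

There is one attempt and no reset: what is moved stays moved. The work goes in short steps, Python scripts to look and compute and a tool call to move; the robot and the scene stay as the last step left them, time stands still between calls to the robot, and variables do not carry over. Pictures are saved under pics/ and viewed, at most 10 in all, crops included, and the job is handed in when it is done.

Besides the shell and the picture viewer there is one more tool, called after "Call:" as name(argument=value, ...), one argument or row to a line, values as JSON. jog_arm: Moves the arm, as the interface text tells. Its arguments: {"type":"object","properties":{"deltas":{"type":"array"},"grip":{"type":"number"},"squeeze":{"type":"number"}},"required":["deltas"]}

```bash
mkdir -p pics; ls
python3 - <<'E'
from station import arm, grab_frame
import cv2
for n in("scene","top"):
    f=grab_frame(n); cv2.imwrite(f"pics/{n}0.png",f["img"][:,:,::-1])
    print(n,f["vfov"],f["cx"],f["cy"],f["xyz"],f["rotation"])
s=arm.get_state();print(s["t"],s["eef_pos"],s["ee_rot"])
E
```

```text
pics
scene 44.84153433796708 314.4583079631687 197.6946663201838 [-0.04333848 -0.44677717  0.71754317] [-2.31424837 -0.0136309  -0.93185154]
top 45.74346669778375 324.3565007995041 201.58730457394321 [ 0.44973336 -0.03276808  1.01324338] [-3.08311353  0.02066576 -1.55017603]
0.1 [0.29270371 0.60776418 0.22571029] [ 3.14010350e+00 -1.51113468e-04 -4.48885082e-01]
```

View pics/scene0.png

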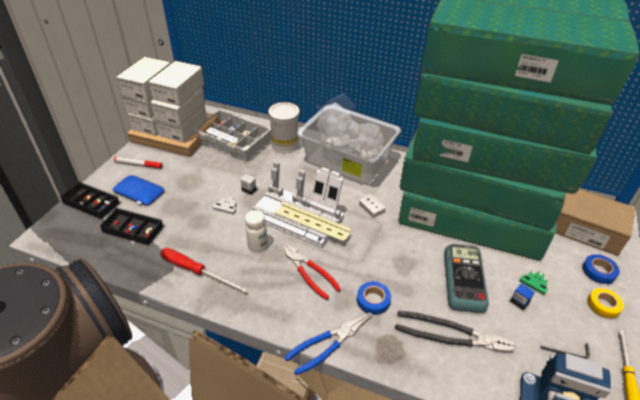

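View pics/top0.png

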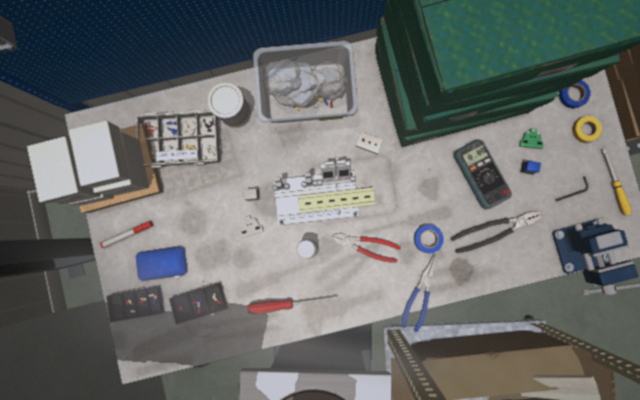

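The scene view shows the fixture near (300,205): far stop at about (276,178), near stop at (300,185), and the open leaf at (327,188). In the top view the fixture is at (325,195), and the yellowish rail runs from (298,205) to (375,195).

Run:
```python
import cv2
a=cv2.imread("pics/scene0.png")[150:260,230:390]; b=cv2.imread("pics/top0.png")[145:235,235:395]
cv2.imwrite("pics/c1.png",cv2.resize(a,(800,550),interpolation=cv2.INTER_CUBIC))
cv2.imwrite("pics/c2.png",cv2.resize(b,(800,450),interpolation=cv2.INTER_CUBIC))
```

```text
(no output)
```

View pics/c1.png

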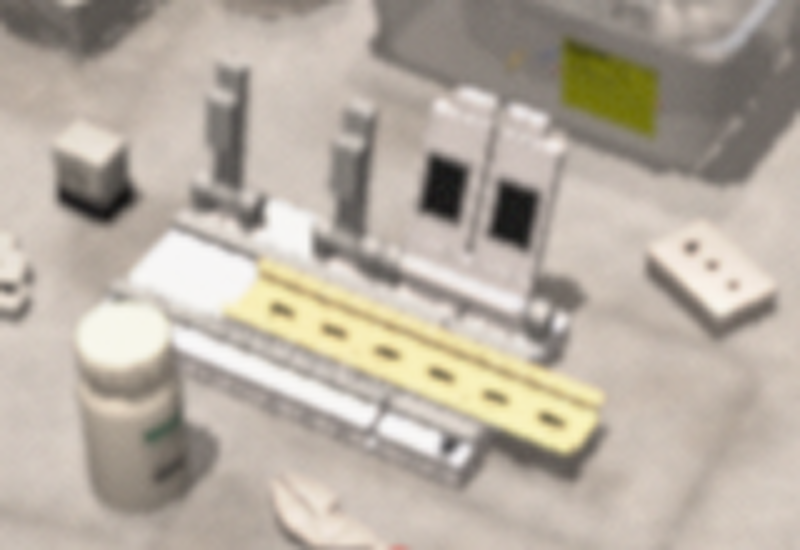

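View pics/c2.png

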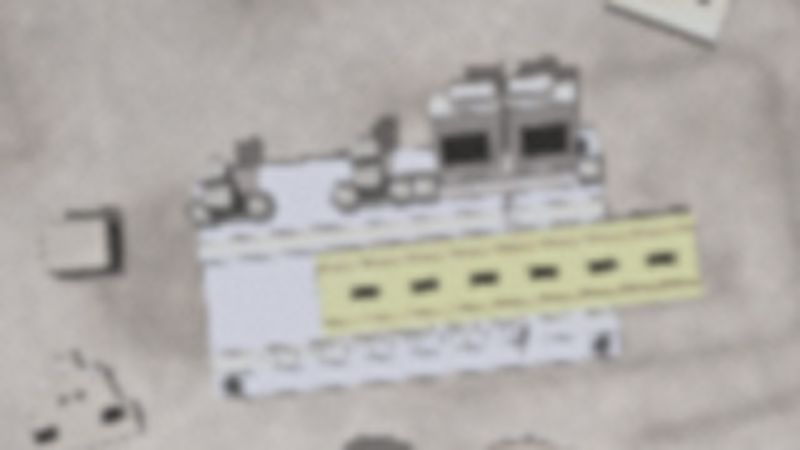

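The scene crop shows the far stop from foot (225,205) to tip (232,65), the near stop from (350,235) to tip (360,105), and the leaf with tabs at the top near (478,95) and (528,112). The top crop shows the rail corners at about (318,255), (690,212), (702,292) and (325,335). The saw slot is at (525,340), and the bed's front corners are (222,398) and (618,350).

```bash
cat > h.py <<'E'
import numpy as np, cv2
from scipy.spatial.transform import Rotation as R
from station import arm, grab_frame
def ray(f,p):
    fl=200/np.tan(np.radians(f["vfov"])/2); p=np.asarray(p,float)
    rot=np.asarray(f["rotation"]); M=rot if rot.shape==(3,3) else R.from_euler("xyz",rot).as_matrix()
    return M@np.array([(p[0]-f["cx"])/fl,(p[1]-f["cy"])/fl,1.])
def onz(f,p,z):
    d=ray(f,p); o=np.asarray(f["xyz"]); return o+d*(z-o[2])/d[2]
def proj(f,P):
    fl=200/np.tan(np.radians(f["vfov"])/2); M=R.from_euler("xyz",f["rotation"]).as_matrix()
    c=M.T@(np.asarray(P)-f["xyz"]); return c[:2]/c[2]*fl+[f["cx"],f["cy"]]
def rail(f,z=.024):
    h=cv2.cvtColor(f["img"],cv2.COLOR_RGB2HSV)
    m=cv2.inRange(h,(22,45,110),(38,255,255)); m[:145]=0; m[260:]=0; m[:,:230]=0; m[:,395:]=0
    m=cv2.morphologyEx(m,cv2.MORPH_CLOSE,np.ones((5,5)))
    c=max(cv2.findContours(m,0,1)[0],key=cv2.contourArea)[:,0]
    P=np.array([onz(f,p,z)[:2] for p in c])*1000
    (cx,cy),s,a=cv2.minAreaRect(P.astype(np.float32))
    b=cv2.boxPoints(((cx,cy),s,a)); e=[b[1]-b[0],b[2]-b[1]]; u=max(e,key=np.linalg.norm); u=u/np.linalg.norm(u); u=u*np.sign(u[1])
    return np.array([cx,cy])/1000,u,s
E
python3 - <<'E'
from h import *
np.set_printoptions(precision=4,suppress=True)
F={n:grab_frame(n) for n in("scene","top")}
for n in F:
    c,u,s=rail(F[n]); print(n,c,np.degrees(np.arctan2(-u[0],u[1])),s)
c,u,s=rail(F["top"]); yaw=np.arctan2(-u[0],u[1]); v=np.array([u[1],-u[0]])
S=lambda x,y:(230+x/5,150+y/5); T=lambda x,y:(235+x/5,145+y/5)
for nm,k,p,z in [("slotF",'top',T(525,340),.021),("slotB",'top',T(508,205),.022),("slotF",'scene',S(380,408),.021),("slotB",'scene',S(457,308),.022),
  ("bedFL",'top',T(222,398),.016),("bedFR",'top',T(618,350),.016),("bedBL",'top',T(196,180),.016),
  ("railL a",'top',T(318,255),.024),("railL b",'top',T(325,335),.024)]:
    d=onz(F[k],p,z)[:2]-c; print(nm,k,"across",d@v,"along",d@u)
E
```

```text
scene [ 0.5114 -0.0412] 6.715778 (39.487186431884766, 163.1592559814453)
top [ 0.5131 -0.0361] 6.9591036 (32.068180084228516, 155.40379333496094)
slotF top across -0.029714206442887945 along -0.004649981131452627
slotB top across 0.02733030833481022 along -0.003354166907237624
slotF scene across -0.033255652179692015 along -0.008211685735578025
slotB scene across 0.030660961634005075 along -0.007441137827930959
bedFL top across -0.040923056115962655 along 0.12465815916888835
bedFR top across -0.037689307053934314 along -0.043152723182242135
bedBL top across 0.05198943168763774 along 0.12686280529650173
railL a top across 0.01439857547897132 along 0.0779610302220876
railL b top across -0.019262304193489822 along 0.0783148488454371
```

Call:
jog_arm(
  deltas=[
    [[0.6,0.5,-0.2,-1.0],[1.2,1.1,-0.4,-2.0],[1.8,1.6,-0.5,-3.0],[2.4,2.1,-0.5,-4.0],[3.0,2.7,-0.5,-5.0],[3.6,3.2,-0.5,-6.0],[4.1,3.7,-0.5,-6.5],[4.1,3.7,-0.5,-6.5]],
  ],
  grip=0,
)

```text
t: 1.2
eef_pos: [0.4187, 0.299, 0.2568]
ee_rot: [-3.141, -0.0, 0.116]
force: [0.9, 0.6, 0.1]
width: 0.0134
gripper_force: 0.0
```

```bash
cat >> h.py <<'E'
O=np.array([.5085,-.008]); YAW=.119
def fx(p):  # world -> fixture mm
    d=np.asarray(p)[:2]-O; c,s=np.cos(YAW),np.sin(YAW)
    return np.round(1000*np.array([c*d[0]+s*d[1],-s*d[0]+c*d[1],p[2]]),1)
def st():
    s=arm.get_state(); print("t",s["t"],"fix",fx(s["eef_pos"]),"rot",np.round(s["ee_rot"],3),"F",np.round(s["force"],1),"w",s["width"])
E
python3 -c "
from h import *
st()
F={n:grab_frame(n) for n in('scene','top')}
# drop-safe checks: bin rim / cup heights not needed; predicted pixels of fixture points
c,s=np.cos(YAW),np.sin(YAW)
W=lambda x,y,z:np.array([O[0]+(c*x-s*y)/1e3,O[1]+(s*x+c*y)/1e3,z/1e3])
for n in F:
  print(n,[np.round(proj(F[n],W(*p)),1).tolist() for p in[(62,81,91),(0,-110,24),(0,49.5,24)]])
"
```

```text
t 1.2 fix [-52.8 315.5 256.8] rot [-3.141 -0.     0.116] F [0.9 0.6 0.1] w 0.013365525786701839
scene [[280.4, 159.3], [346.6, 234.1], [278.0, 205.5]]
top [[277.8, 171.6], [375.3, 195.7], [299.3, 203.3]]
```

Call:
jog_arm(
  deltas=[
    [[0.3,0.6,0,0],[0.7,1.3,0,0],[1.2,2.0,0,0],[1.7,2.7,0.2,0],[2.1,3.4,0.5,0],[2.45,3.9,0.9,0],[2.45,3.9,0.9,0],[2.45,3.9,0.9,0]],
  ],
)

```text
t: 2.3
eef_pos: [0.592, 0.0872, 0.2024]
ee_rot: [3.141, 0.0, 0.119]
force: [-0.5, 0.3, 1.2]
width: 0.0003
gripper_force: 0.0
```

```bash
python3 -c "
from h import *
st()
a=grab_frame('scene')['img'][110:260,230:390,::-1];b=grab_frame('top')['img'][110:260,230:390,::-1]
cv2.imwrite('pics/d.png',cv2.resize(np.hstack([a,b]),(800,375),interpolation=cv2.INTER_CUBIC))
"
```

```text
t 2.3 fix [ 94.2  84.6 202.4] rot [3.141 0.    0.119] F [-0.5  0.3  1.2] w 0.00027267084928110424
```

View pics/d.png

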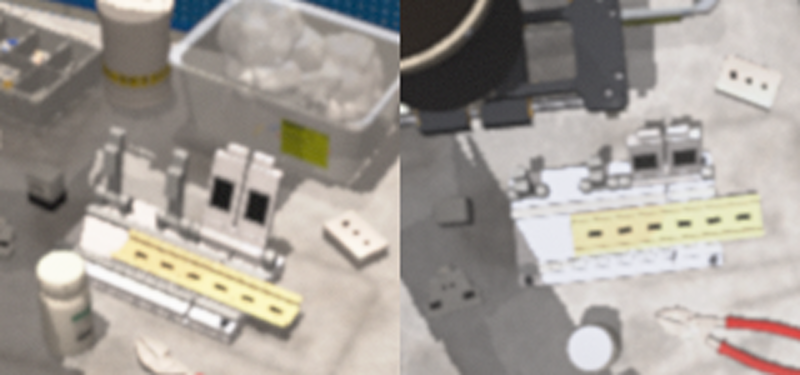

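Both views show nothing changed: both stops and the leaf are upright, and the gripper is clear behind the far stop. Next I descend behind it.

Call:
jog_arm(
  deltas=[
    [[0,0,0.4,0],[0,0,0.9,0],[0,0,1.4,0],[0,0,1.9,0],[0,0,2.1,0],[-0.1,0,2.1,0],[-0.2,0,2.1,0],[-0.2,0,2.1,0]],
  ],
)

```text
t: 3.4
eef_pos: [0.58, 0.0853, 0.0779]
ee_rot: [-3.141, -0.002, 0.119]
force: [-0.4, 0.1, 0.8]
width: 0.0003
gripper_force: 0.0
```

Call:
jog_arm(
  deltas=[
    [[-0.15,0,0,0],[-0.3,0,0,0],[-0.45,0,0,0],[-0.6,0,0,0],[-0.7,0,0,0],[-0.8,0,0.02,0],[-0.9,0,0.06,0],[-0.9,0,0.06,0]],
  ],
)

```text
t: 4.4
eef_pos: [0.5254, 0.0784, 0.0726]
ee_rot: [3.141, 0.001, 0.118]
force: [0.4, -0.5, -0.2]
width: 0.0005
gripper_force: 0.0
```

```bash
python3 -c "
from h import *
st()
a=grab_frame('scene')['img'][110:260,230:390,::-1];b=grab_frame('top')['img'][110:260,230:390,::-1]
cv2.imwrite('pics/e.png',cv2.resize(np.hstack([a,b]),(800,375),interpolation=cv2.INTER_CUBIC))
"
```

```text
t 4.4 fix [27.1 83.8 72.6] rot [3.141e+00 1.000e-03 1.180e-01] F [ 0.4 -0.5 -0.2] w 0.0005453335810761458
```

View pics/e.png

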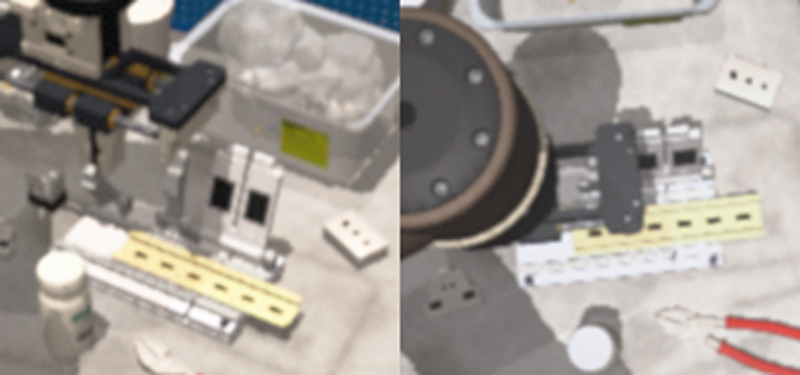

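The far stop is tilted forward at about (105,185), pushed by the fingers; the near stop and leaf haven't moved. Continuing along the arc.

Call:
jog_arm(
  deltas=[
    [[-0.1,0,0.06,0],[-0.2,0,0.13,0],[-0.31,0,0.26,0],[-0.37,0,0.36,0],[-0.43,0,0.46,0],[-0.5,0,0.58,0],[-0.54,0,0.65,0],[-0.54,0,0.68,0]],
  ],
)

```text
t: 5.5
eef_pos: [0.4935, 0.0745, 0.0325]
ee_rot: [3.141, 0.001, 0.119]
force: [-7.7, 0.7, 23.9]
width: 0.0005
gripper_force: 11.7
```

Call:
jog_arm(
  deltas=[
    [[0,0,-0.4,0],[0,0,-1.0,0],[0,0.4,-1.6,0],[0,1.1,-1.6,0],[0,1.9,-1.6,0],[0,2.7,-1.6,0],[0,3.5,-1.6,0],[0,3.9,-1.6,0]],
  ],
)

```text
t: 6.5
eef_pos: [0.521, -0.1597, 0.1276]
ee_rot: [-3.141, 0.001, 0.116]
force: [0.4, 0.4, 0.8]
width: 0.0007
gripper_force: 0.0
```

```bash
python3 -c "
from h import *
st()
a=grab_frame('scene')['img'][110:260,230:390,::-1];b=grab_frame('top')['img'][110:260,230:390,::-1]
cv2.imwrite('pics/g.png',cv2.resize(np.hstack([a,b]),(800,375),interpolation=cv2.INTER_CUBIC))
"
```

```text
t 6.5 fix [  -5.6 -152.1  127.6] rot [-3.141e+00  1.000e-03  1.160e-01] F [0.4 0.4 0.8] w 0.0007262332596278732
```

View pics/g.png

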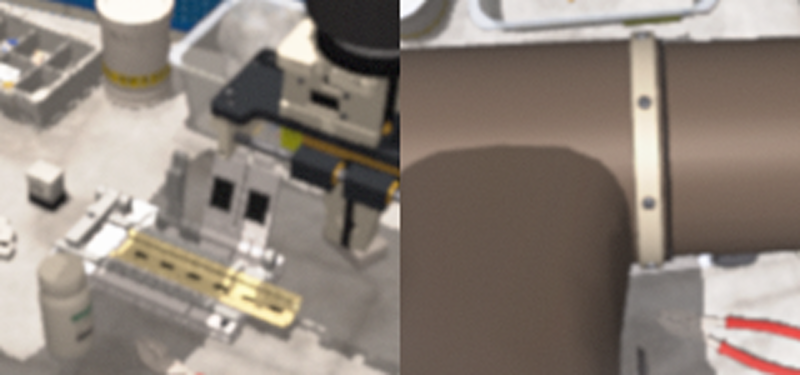

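The far stop lies flat at about (95,215) and the near stop and leaf are still up. I now descend behind the rail tail.

Call:
jog_arm(
  deltas=[
    [[0,0,0.4,0],[0,0,0.8,0],[0,0,1.2,0],[0,0,1.6,0],[0,0,1.85,0],[0,-0.1,1.87,0],[0,-0.2,1.87,0],[0,-0.2,1.87,0]],
  ],
)

```text
t: 7.6
eef_pos: [0.5209, -0.1451, 0.0169]
ee_rot: [3.141, -0.002, 0.119]
force: [-0.6, 0.5, -0.0]
width: 0.0002
gripper_force: 0.0
```

```bash
python3 -c "
from h import *
st()
"
```

```text
t 7.6 fix [  -3.9 -137.6   16.9] rot [ 3.141e+00 -2.000e-03  1.190e-01] F [-0.6  0.5 -0. ] w 0.00017133442795889275
```

Call:
jog_arm(
  deltas=[
    [[0,-0.06,0.02,0],[0,-0.12,0.02,0],[0,-0.18,0.02,0],[0,-0.24,0.02,0],[0,-0.3,0.02,0],[0,-0.36,0.02,0],[0,-0.42,0.02,0],[0,-0.44,0.02,0]],
  ],
)

```text
t: 8.6
eef_pos: [0.5173, -0.1192, 0.0148]
ee_rot: [3.142, -0.0, 0.119]
force: [0.5, -2.1, 0.6]
width: 0.0003
gripper_force: 0.7
```

Call:
jog_arm(
  deltas=[
    [[0,-0.02,0,0],[0,-0.04,0,0],[0,-0.04,0,0]],
  ],
)

```text
t: 8.98
eef_pos: [0.5169, -0.117, 0.0147]
ee_rot: [-3.141, 0.0, 0.118]
force: [0.5, 0.2, -0.8]
width: 0.0003
gripper_force: 0.2
```

```bash
python3 -c "
from h import *
st(); f=grab_frame('scene'); c,u,s=rail(f); print(c,s)
"
```

```text
t 8.975 fix [  -4.6 -109.2   14.7] rot [-3.141  0.     0.118] F [ 0.5  0.2 -0.8] w 0.00027178316067129815
[ 0.51939203 -0.02496585] (27.212326049804688, 15.447708129882812)
```

Force is still low, so I keep pushing in small steps until it rises.

Call:
jog_arm(
  deltas=[
    [[0,-0.02,0,0],[0,-0.04,0,0]],
  ],
)

```text
t: 9.28
eef_pos: [0.5165, -0.1147, 0.0147]
ee_rot: [-3.142, 0.0, 0.118]
force: [-0.3, -1.2, -0.2]
width: -0.0002
gripper_force: 0.4
```

Call:
jog_arm(
  deltas=[
    [[0,-0.02,0,0],[0,-0.03,0,0]],
  ],
)

```text
t: 9.52
eef_pos: [0.5164, -0.1128, 0.0147]
ee_rot: [-3.142, 0.0, 0.119]
force: [0.4, -0.6, 0.6]
width: 0.0002
gripper_force: 0.3
```

Call:
jog_arm(
  deltas=[
    [[0,-0.02,0,0],[0,-0.02,0,0]],
  ],
)

```text
t: 9.78
eef_pos: [0.5163, -0.1116, 0.0147]
ee_rot: [-3.142, 0.0, 0.118]
force: [-0.5, 0.0, -0.5]
width: 0.0001
gripper_force: 0.0
```

Call:
jog_arm(
  deltas=[
    [[0,-0.02,0,0],[0,-0.02,0,0]],
  ],
)

```text
t: 10.02
eef_pos: [0.5162, -0.1104, 0.0148]
ee_rot: [-3.142, -0.0, 0.118]
force: [-0.2, 0.1, -0.3]
width: 0.0
gripper_force: 0.0
```

Call:
jog_arm(
  deltas=[
    [[0,-0.02,0,0],[0,-0.02,0,0]],
  ],
)

```text
t: 10.28
eef_pos: [0.516, -0.1093, 0.0148]
ee_rot: [-3.142, -0.0, 0.119]
force: [0.1, -0.7, 0.4]
width: 0.0004
gripper_force: 0.0
```

```bash
python3 -c "
from h import *
st()
a=grab_frame('scene')['img'][150:260,230:390,::-1]
cv2.imwrite('pics/k.png',cv2.resize(a,(800,550),interpolation=cv2.INTER_CUBIC))
"
```

```text
t 10.275 fix [  -4.6 -101.4   14.8] rot [-3.142 -0.     0.119] F [ 0.1 -0.7  0.4] w 0.0004194757920896913
```

View pics/k.png

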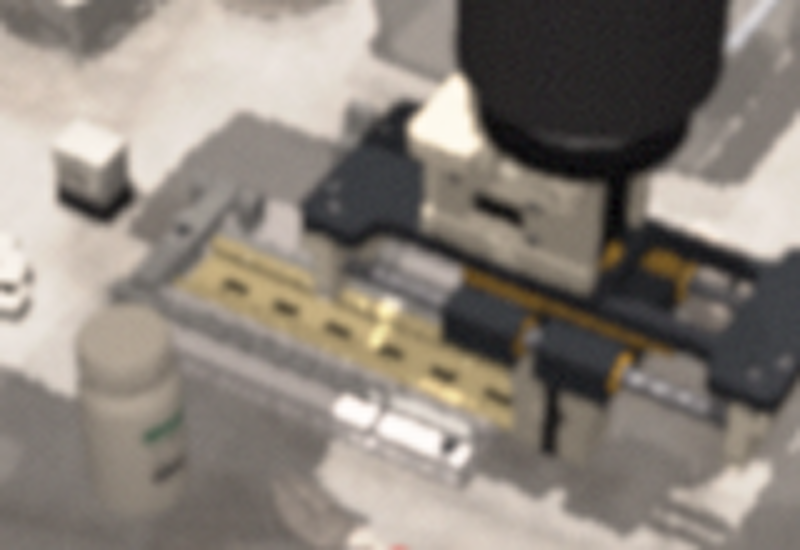

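The rail's left end, now at about (175,285) to (218,238), almost touches the lowered stop. I keep pushing gently.

Call:
jog_arm(
  deltas=[
    [[0,-0.02,0,0],[0,-0.02,0,0]],
  ],
)

```text
t: 10.58
eef_pos: [0.5158, -0.1081, 0.0148]
ee_rot: [-3.142, 0.0, 0.118]
force: [0.8, -0.5, 0.6]
width: 0.0005
gripper_force: 0.1
```

Call:
jog_arm(
  deltas=[
    [[0,-0.02,0,0],[0,-0.02,0,0]],
  ],
)

```text
t: 10.82
eef_pos: [0.5158, -0.1075, 0.0149]
ee_rot: [3.141, 0.0, 0.119]
force: [0.4, -5.2, 0.2]
width: 0.0004
gripper_force: 2.8
```

Call:
jog_arm(
  deltas=[
    [[0,-0.02,0,0],[0,-0.02,0,0]],
  ],
)

```text
t: 11.08
eef_pos: [0.5156, -0.1072, 0.015]
ee_rot: [3.14, 0.0, 0.119]
force: [1.1, -12.5, 0.6]
width: 0.0008
gripper_force: 6.1
```

The force rose to about 12 N, so the rail is butted. Before going behind the leaf I check clearance to the boxes and bin.

```bash
python3 -c "
from h import *
f=grab_frame('scene')
for p in [(403,222),(420,40),(415,120),(400,155)]:
  print(p,[(z,fx(onz(f,p,z))[:2]) for z in (0,.1,.2,.3)])
for n,p in [('top',(401,143)),('top',(378,40)),('top',(353,118))]:
  g=grab_frame(n); print(p,[(z,fx(onz(g,p,z))[:2]) for z in (0,.1,.2,.3,.4)])
"
```

```text
(403, 222) [(0, array([ 111.2, -186.6])), (0.1, array([  12.1, -212.2])), (0.2, array([ -87. , -237.8])), (0.3, array([-186.1, -263.3]))]
(420, 40) [(0, array([954.6,  94.1])), (0.1, array([738. ,  29.4])), (0.2, array([521.3, -35.3])), (0.3, array([ 304.6, -100. ]))]
(415, 120) [(0, array([483.9, -69.4])), (0.1, array([ 332.8, -111.3])), (0.2, array([ 181.8, -153.2])), (0.3, array([  30.7, -195.1]))]
(400, 155) [(0, array([321. , -93.5])), (0.1, array([ 192.7, -132.1])), (0.2, array([  64.3, -170.6])), (0.3, array([ -64.1, -209.2]))]
(401, 143) [(0, array([ 109., -179.])), (0.1, array([  92.2, -163. ])), (0.2, array([  75.4, -147.1])), (0.3, array([  58.6, -131.2])), (0.4, array([  41.8, -115.3]))]
(378, 40) [(0, array([ 339.3, -153.6])), (0.1, array([ 299.7, -140.2])), (0.2, array([ 260.2, -126.8])), (0.3, array([ 220.7, -113.4])), (0.4, array([181.1, -99.9]))]
(353, 118) [(0, array([173.7, -82. ])), (0.1, array([150.5, -75.6])), (0.2, array([127.3, -69.3])), (0.3, array([104.1, -62.9])), (0.4, array([ 80.9, -56.6]))]
```

Call:
jog_arm(
  deltas=[
    [[0,0.1,0,0],[0,0.25,0,0],[0,0.3,-0.4,0],[0,0.3,-1.0,0],[0,0.3,-1.6,0],[0,0.3,-2.3,0],[0,0.3,-2.9,0],[0,0.3,-2.9,0]],
  ],
)

```text
t: 12.28
eef_pos: [0.5195, -0.1238, 0.192]
ee_rot: [3.141, -0.006, 0.119]
force: [-0.0, 0.8, -0.7]
width: 0.0
gripper_force: 0.0
```

Call:
jog_arm(
  deltas=[
    [[0.2,-0.3,0,0],[0.5,-0.7,0,0],[0.9,-1.1,0,0],[1.3,-1.4,0,0],[1.6,-1.47,0,0],[1.77,-1.47,0,0],[1.77,-1.47,0,0],[1.77,-1.47,0,0]],
  ],
)

```text
t: 13.28
eef_pos: [0.6122, -0.0241, 0.1886]
ee_rot: [-3.142, 0.001, 0.118]
force: [-0.5, -0.0, -0.0]
width: 0.0003
gripper_force: 0.0
```

```bash
python3 -c "
from h import *
st()
a=grab_frame('scene')['img'][110:260,230:390,::-1];b=grab_frame('top')['img'][110:260,230:390,::-1]
cv2.imwrite('pics/m.png',cv2.resize(np.hstack([a,b]),(800,375),interpolation=cv2.INTER_CUBIC))
"
```

```text
t 13.275 fix [101.  -28.3 188.6] rot [-3.142e+00  1.000e-03  1.180e-01] F [-0.5 -0.  -0. ] w 0.000308335438635615
```

View pics/m.png

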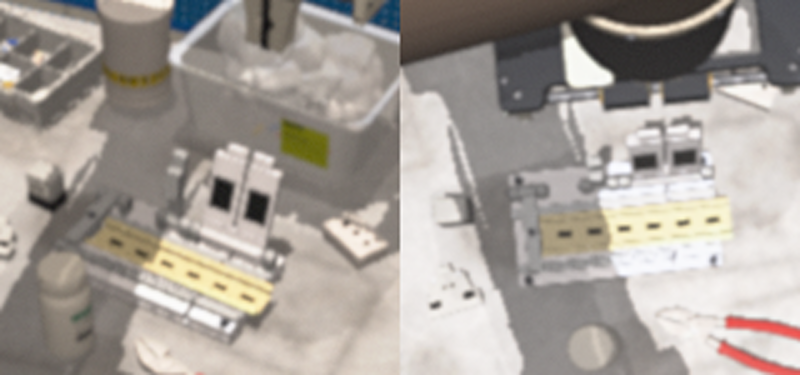

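The rail's left end is flush with the lowered stop, the near stop is up, and the leaf is open. The fingers are behind it and I descend.

Call:
jog_arm(
  deltas=[
    [[0,0,0.4,0],[0,0,0.9,0],[0,0,1.4,0],[0,0,1.68,0],[-0.1,0,1.7,0],[-0.25,0,1.7,0],[-0.4,0,1.7,0],[-0.4,0,1.7,0]],
  ],
)

```text
t: 14.38
eef_pos: [0.589, -0.0263, 0.0882]
ee_rot: [-3.141, -0.002, 0.119]
force: [-0.4, -0.3, 0.3]
width: 0.0001
gripper_force: 0.1
```

Call:
jog_arm(
  deltas=[
    [[-0.13,0,0,0],[-0.27,0,0,0],[-0.4,0,0,0],[-0.53,0,0,0],[-0.66,0,0.01,0],[-0.8,0,0.04,0],[-0.91,0,0.09,0],[-0.91,0,0.09,0]],
  ],
)

```text
t: 15.38
eef_pos: [0.5335, -0.033, 0.081]
ee_rot: [3.142, 0.002, 0.118]
force: [-0.1, -0.7, 0.4]
width: 0.0005
gripper_force: 0.0
```

Call:
jog_arm(
  deltas=[
    [[-0.1,0,0.05,0],[-0.2,0,0.12,0],[-0.29,0,0.21,0],[-0.37,0,0.31,0],[-0.44,0,0.43,0],[-0.49,0,0.55,0],[-0.53,0,0.67,0],[-0.55,0,0.76,0]],
  ],
)

```text
t: 16.38
eef_pos: [0.5017, -0.0367, 0.0352]
ee_rot: [3.142, 0.0, 0.118]
force: [1.9, -0.7, 1.6]
width: 0.0006
gripper_force: 0.6
```

Call:
jog_arm(
  deltas=[
    [[-0.02,0,0.03,0],[-0.02,0,0.05,0],[-0.02,0,0.05,0]],
  ],
)

```text
t: 16.75
eef_pos: [0.5004, -0.0369, 0.033]
ee_rot: [3.142, 0.001, 0.118]
force: [-1.8, 0.3, 3.9]
width: 0.0002
gripper_force: 2.0
```

Call:
jog_arm(
  deltas=[
    [[0,0,0.02,0],[0,0,0.03,0],[0,0,0.03,0]],
  ],
)

```text
t: 17.12
eef_pos: [0.5005, -0.0369, 0.0326]
ee_rot: [3.141, -0.0, 0.119]
force: [-8.0, 2.7, 23.1]
width: 0.0006
gripper_force: 11.8
```

Call:
jog_arm(
  deltas=[
    [[0,0,-0.2,0],[0,0,-0.6,0],[0,0,-1.2,0],[0,0,-1.9,0],[0,1.0,-2.6,0],[0,2.0,-2.8,0],[0,2.8,-2.8,0],[0,2.8,-2.8,0]],
  ],
)

```text
t: 18.12
eef_pos: [0.5202, -0.2069, 0.1989]
ee_rot: [3.142, 0.0, 0.114]
force: [0.4, 0.6, -0.8]
width: 0.0005
gripper_force: 0.0
```

```bash
python3 -c "
from h import *
st()
a=grab_frame('scene')['img'][110:260,230:390,::-1];b=grab_frame('top')['img'][110:260,230:390,::-1]
cv2.imwrite('pics/z.png',cv2.resize(np.hstack([a,b]),(800,375),interpolation=cv2.INTER_CUBIC))
"
```

```text
t 18.125 fix [ -12.  -198.9  198.9] rot [3.142 0.    0.114] F [ 0.4  0.6 -0.8] w 0.0005177483931546891
```

View pics/z.png

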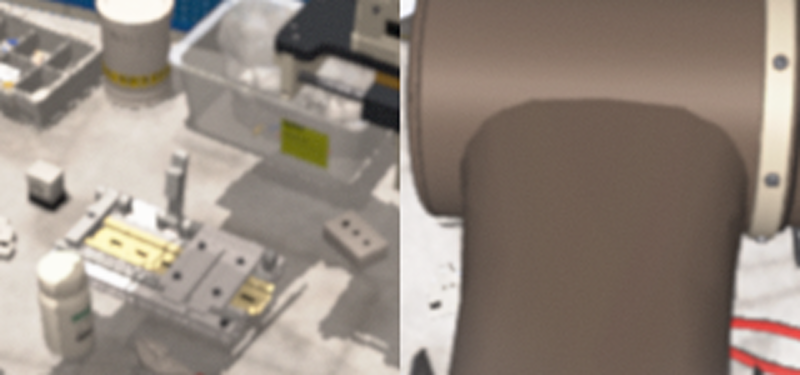

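The far stop and leaf lie flat, the rail butts against the stop, the near stop is up, and the bystanders in view haven't moved. I'm handing in.

```bash
python3 -c "
from station import arm
print(arm.job_done())"
```

```text
the job is handed in; nothing more can be done
None
```

I flipped the farther stop down, pushed the rail up against it, shut the leaf flat on the rail and handed the job in at about 18 s; the hand-in call returned no verdict.

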